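# Index the jar carousel to the blue plugs and hold it

### The arm

A 6-joint arm with a two-finger parallel gripper is mounted at the origin on a cart in front of the work surface, level with it; the furniture and walls round the work are solid. World frame = base frame: x ahead of the robot, y to its left, z up, the work surface at z = 0. Lengths are in m, angles in degrees, forces in N, time in s.
With the tool pointing down it reaches from about 0.15 to 0.775 m from the base axis. Payload 6.1 kg.
Tool frame: the origin (TCP) lies midway between the tips of the shut fingers; the grasp point (between the pads) lies 19 mm behind it (bot.grasp_offset is the distance from the TCP to the grasp point, in m); z points along the fingers, y is the line along which they close (so a half turn about z gives the same grasp; the last joint's range is limited). The gripper opens to 85 mm and grips with 20 to 120 N. Pads are 22 mm wide; open, the fingers measure 114 mm over their backs; the gripper's body (76 mm by 85 mm) begins 54 mm behind the grasp point. The pads swing forward as they close: fully open they stand 13 mm farther back than shut.
Start: joints at [69.901, 7.208, -2.269, 80.523, 0, 90], TCP at [0.18, 0.493, 0.231] pointing down, gripper open.
Joint ranges: [-155.77, 155.77], [-54.66, 111.73], [-72.52, 77.12], [-102.08, 115.82], [-83.92, 84.16], [-180, 180]. Speed limits (degrees/s): [136.94, 136.94, 172.46, 180, 180, 180].

### API

Orientations are given as [roll, pitch, yaw] about the fixed x, y, z axes, in that order (R = Rz(yaw) Ry(pitch) Rx(roll)).
In Python, from station import bot gives the robot as it stands. The module is installed in compiled form; this text tells all that it offers.
- The arm moves only by the tool move_arm, never from a script. Its argument "plan" is a list of rows, each an object with "hand": the finger opening in m, from 0 to 0.0854; "offset": the shift along the tool's x, y, z in m, a list of three; "spin": the turn about the tool's z in rad. In form: [{"hand": hand, "offset": [dx, dy, dz], "spin": spin}, ...]. A call has 1 to 20 rows; each row shifts and turns the commanded pose from where the row before left it, along the tool's axes as they then stand; what a row does not reach is not made up. A row lasts 1/12 s, in which the tool goes at most 41.7 mm and 7.16 degrees, less where a joint would pass 70% of its speed; a pose out of reach is approached as far as the arm can. A call with a gripper value outside its range is refused whole. The fingers move at their own pace and stop on an object; "newtons" is the grip in N (left out, the last holds). Time passes only in rows, so rows that do not move let the fingers close. It gives the time, the measured TCP pose, the force, the opening and the grip force at its end, in the units of the state.
- bot.get_state(): the state, without advancing time (a new reading comes with each control period).
- bot.read_camera(name): name is "scene" or "top"; returns a dict with "image" (400x640x3 uint8, red, green, blue), "mtx" (3x3 intrinsics, pixels), "distortion" ([k1, k2, p1, p2, k3] as OpenCV has them; the pictures are not rectified), "extrinsics" (4x4, takes a point from camera to world coordinates). Camera axes: x right, y up, looking along -z (the intrinsics and any distortion apply to the point x, -y, -z); pixel columns grow to the right and rows downward; lengths in m; the calibration is good to about 2 mm. A picture is of the moment at which its call begins. There is no depth.
- bot.sign_off(): hands the job in; it is judged then, once.
The state is a dict: "time": time; "joint_positions": joint angles; "joint_vel": joint speeds; "effort": joint torques, N m; "position": TCP position; "tool_rot": TCP orientation; "force": force on the tool from outside, world axes, zero at the start; "moment": the same for the moment, N m; "finger_gap": finger opening in m; "gripper_force": force on a finger pad.
Only numpy, scipy, OpenCV 4.12 (cv2) and the standard library are available. Lean on these libraries where they do the work, as an engineer would, in place of code of your own. Each camera call takes 0.05 s, during which the arm holds its last target. There are 200 camera calls.

### The job

Turn the jar carousel by its black knob, without touching the jars, until the jar of blue wall plugs (blue dot on its lid) stands at the yellow arrow and the turntable has clicked into its notch there. Then keep a firm grip on the knob so the turntable stays still while I unscrew that lid: finish holding it, do not let go. Keep every jar upright in its well and leave the other things on the cabinet where they are.

Things in the scene. Friction and masses are not known exactly. Their poses are not given: they have to be found in the camera images.
- jar_blue: The marked jar: clear jar of blue wall plugs, red lid with a round blue dot sticker (28 mm); 76x73x149 mm, upright and loose in one of the six wells of the turntable; origin at the middle of its underside (within 3 mm of the well's centre plus 3 mm of play). Never starts at the arrow.
- front_mark (a point): Fixed to the base: centre of the well that stands at the yellow arrow, 83 mm from the turning axis, 36 mm above the cabinet top (the turntable's top). The arrow lies 58 mm farther out on the same line, on a dark steel block (20x34 mm, top 33 mm up), and points at the axis. Its direction from the axis is up to 0.5 rad off -x, either way.
- knob_grip (a point): Point to grip, on the turning axis, 231 mm above the cabinet top: middle of the black fluted round knob, 50 mm in diameter, from 211 to 248 mm high, on a 16 mm steel post at the centre of the turntable. The jar lids round it reach at most 185 mm, their inner sides about 45 mm from the axis. Finger pads can creep round it a little while the turntable climbs out of a notch.
- turntable (a joint): Angle of the turntable, rad, counter-clockwise from above positive, 0 at the start, no stops. Wooden disc 254 mm wide, top 36 mm up; six wells (inner diameter 77 mm, rims 9 mm) 60 degrees apart on an 83 mm radius. A spring pin makes it rest (0.09 N m) at every multiple of 1.047 rad, a well at the arrow; let go over 5 degrees off the halfway crest it rolls into the nearer notch in 2 s.
- index_pin (a joint): Travel of the spring index pin that runs radially through the steel block under the arrow, m: 0 when seated in a notch, growing outward to about 0.0065 on the crest halfway between two notches.
- jar_grey: Another jar on the turntable, red lid with a dot in the colour of its contents: grey plugs, 72x72x134 mm; starts at the arrow; origin at the middle of its underside.
- jar_cream: Another jar on the turntable, red lid with a dot in the colour of its contents: cream plugs, 72x73x144 mm; origin at the middle of its underside.
- jar_brown: Another jar on the turntable, red lid with a dot in the colour of its contents: brown plugs, 66x66x129 mm; origin at the middle of its underside.
- jar_black: Another jar on the turntable, red lid with a dot in the colour of its contents: dark grey plugs with a black dot, 73x72x119 mm; origin at the middle of its underside.
- jar_white: Another jar on the turntable, red lid with a dot in the colour of its contents: white plugs, 66x61x104 mm; origin at the middle of its underside.
- lube_spray: Bystander, leave alone: blue spray can, 53 mm across, 135 mm tall, standing beside the carousel; origin at the middle of its underside.
- spare_jar: Bystander, leave alone: spare jar with red lid, 77x76x144 mm, standing; origin at the middle of its underside.
- white_tub: Bystander, leave alone: white tub, 72 mm across, 104 mm tall, standing; origin at the middle of its underside.
- yellow_tape: Bystander, leave alone: roll of yellow tape, 61 mm across, 16 mm high; origin at the middle of its underside.
- red_screwdriver: Bystander, leave alone: red screwdriver, 218 mm long, lying near the front edge; origin at the middle of its underside.

How it is judged:
By the outcome, as a careful person would: the job done as asked, in the order asked, and still so for the second after the job is handed in, while the arm keeps its last pose, push and grip.
It also fails if it takes over 54 s, if anything falls off the work surface, if the arm or the gripper's body presses on something with over 40 N, if the wrist force passes 120 N, or if a joint passes its speed limit or range.

## Working session

There is one attempt and no reset: what is moved stays moved. The work goes in short steps, Python scripts to look and compute and a tool call to move; the robot and the scene stay as the last step left them, time stands still between calls to the robot, and variables do not carry over. Pictures are saved under pics/ and viewed, at most 10 in all, crops included, and the job is handed in when it is done.

Besides the shell and the picture viewer there is one more tool, called as a command line: name --argument value ..., lists and objects as JSON in quotes. move_arm: Moves the arm, as the interface text tells. Its arguments: {"type":"object","properties":{"plan":{"type":"array","items":{"type":"object","properties":{"hand":{"type":"number"},"offset":{"type":"array","items":{"type":"number"}},"spin":{"type":"number"}}}},"newtons":{"type":"number"}},"required":["plan"]}

```bash
mkdir -p pics; python3 - <<'E'
from station import bot
import cv2,numpy as np
for n in("scene","top"):
    c=bot.read_camera(n); cv2.imwrite(f"pics/{n}0.png",c["image"][:,:,::-1]); print(n,c["mtx"].tolist(),c["distortion"],np.round(c["extrinsics"],3).tolist())
print(bot.get_state(),bot.grasp_offset)
E
```

```text
scene [[478.1508482831191, 0.0, 305.9058183694006], [0.0, 478.1508482831191, 198.4407881383103], [0.0, 0.0, 1.0]] [-0.05526421  0.          0.          0.          0.        ] [[0.998, 0.056, -0.026, 0.479], [-0.062, 0.857, -0.512, -0.654], [-0.006, 0.512, 0.859, 1.226], [0.0, 0.0, 0.0, 1.0]]
top [[444.7168129983166, 0.0, 328.8889377604743], [0.0, 444.7168129983166, 202.19428997901454], [0.0, 0.0, 1.0]] [-0.03187261  0.          0.          0.          0.        ] [[0.005, 0.999, -0.051, 0.432], [-1.0, 0.005, -0.001, -0.011], [-0.001, 0.051, 0.999, 1.269], [0.0, 0.0, 0.0, 1.0]]
{'time': 0.1, 'joint_positions': array([ 6.99009850e+01,  7.23832604e+00, -2.32227093e+00,  8.05243436e+01,
       -8.87879488e-04,  8.99997683e+01]), 'joint_vel': array([ 0.07137828, -0.07452142,  0.17730114,  0.13938667, -0.03313333,
        0.04132377]), 'effort': array([ 1.60290016e-03, -4.36904347e+01,  3.53607130e+01,  1.36978328e-02,
       -2.86606860e-05, -1.64388319e-05]), 'position': array([0.1802848 , 0.4926643 , 0.23058846]), 'tool_rot': array([-1.79915059e+02,  8.87534991e-04,  1.59901218e+02]), 'force': array([-0.34659744, -0.20070499, -1.08586779]), 'moment': array([-0.05080524, -0.01582505,  0.0297701 ]), 'gripper_force': 0.0, 'finger_gap': 0.08544226861059555} 0.0187
```

View pics/scene0.png

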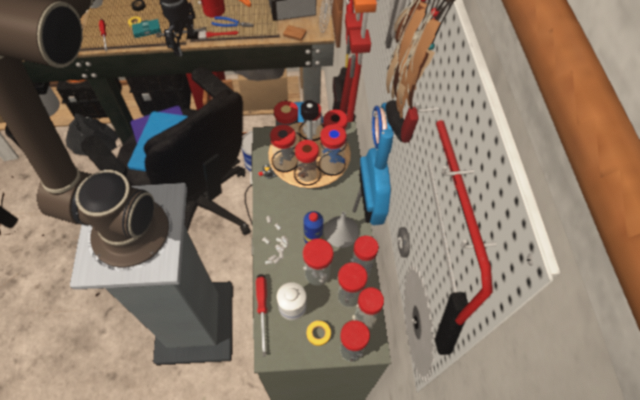

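View pics/top0.png

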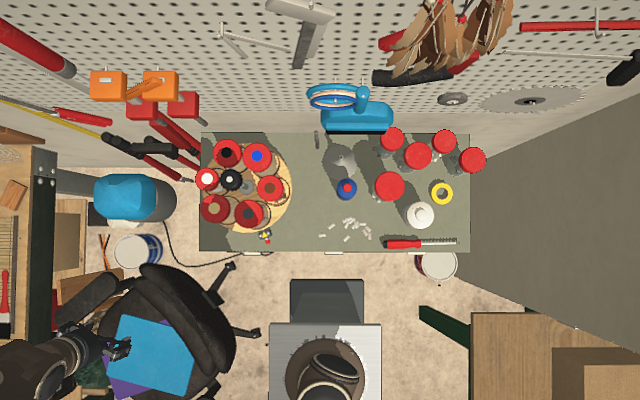

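The top view shows the knob near (231,180), the blue-dot lid at (257,156) and the arrow block at (266,236). In the scene view the knob is at about (310,107) and the blue dot at (334,135). I'll take a closer look and measure.

```bash
cat > h.py <<'E'
from station import bot
import cv2,numpy as np
def ray(c,uv):
    x,y=cv2.undistortPoints(np.array([[uv]],float),c["mtx"],c["distortion"])[0,0]
    E=c["extrinsics"]; d=E[:3,:3]@[x,-y,-1]; return E[:3,3],d/np.linalg.norm(d)
def plane(c,uv,z):
    o,d=ray(c,uv); return o+d*(z-o[2])/d[2]
def tri(c1,u1,c2,u2):
    o,d=ray(c1,u1);p,e=ray(c2,u2)
    s=np.linalg.lstsq(np.c_[d,-e],p-o,rcond=None)[0]
    a,b=o+d*s[0],p+e*s[1]; return (a+b)/2,np.linalg.norm(a-b)
def blobs(c,f,box,amin=8):
    x0,y0,x1,y1=box; im=c["image"][y0:y1,x0:x1]; hsv=cv2.cvtColor(im,cv2.COLOR_RGB2HSV)
    n,l,s,m=cv2.connectedComponentsWithStats(f(hsv).astype(np.uint8))
    return [(tuple(np.round(m[i]+[x0,y0],1)),s[i].tolist()[2:]) for i in range(1,n) if s[i][4]>=amin]
blue=lambda h:(h[...,0]>105)&(h[...,0]<130)&(h[...,1]>150)&(h[...,2]>80)
yellow=lambda h:(h[...,0]>20)&(h[...,0]<34)&(h[...,1]>150)&(h[...,2]>120)
dark=lambda h:(h[...,2]<62)
BT=(190,125,300,250);BS=(245,90,360,195)
E
python3 - <<'E'
from h import *
t=bot.read_camera("top");s=bot.read_camera("scene")
for c,b in((t,BT),(s,BS)):
    for n,f in(("blue",blue),("yel",yellow),("dark",dark)): print(n,blobs(c,f,b,5))
a=cv2.resize(t["image"][130:250,190:300],None,fx=4,fy=4,interpolation=2)
b=cv2.resize(s["image"][90:195,250:340],None,fx=4,fy=4,interpolation=2)
o=np.zeros((480,800,3),np.uint8);o[:480,:440]=a;o[:420,440:800]=b
cv2.imwrite("pics/z1.png",o[:,:,::-1])
E
```

```text
blue [((np.float64(256.5), np.float64(155.3)), [10, 10, 83])]
yel [((np.float64(264.3), np.float64(234.6)), [5, 6, 18])]
dark [((np.float64(218.0), np.float64(132.0)), [13, 1, 13]), ((np.float64(251.0), np.float64(132.0)), [23, 1, 23]), ((np.float64(193.5), np.float64(151.4)), [9, 10, 59]), ((np.float64(226.0), np.float64(152.1)), [11, 11, 84]), ((np.float64(230.8), np.float64(179.5)), [22, 24, 322]), ((np.float64(199.0), np.float64(208.0)), [1, 9, 9]), ((np.float64(199.0), np.float64(219.0)), [1, 5, 5]), ((np.float64(269.8), np.float64(231.2)), [2, 4, 5])]
blue [((np.float64(333.7), np.float64(133.6)), [9, 6, 44])]
yel []
dark [((np.float64(337.3), np.float64(98.3)), [9, 19, 119]), ((np.float64(309.4), np.float64(110.2)), [17, 20, 244]), ((np.float64(334.7), np.float64(117.7)), [8, 7, 39]), ((np.float64(282.2), np.float64(133.5)), [8, 6, 38]), ((np.float64(269.5), np.float64(174.3)), [5, 3, 11])]
```

View pics/z1.png

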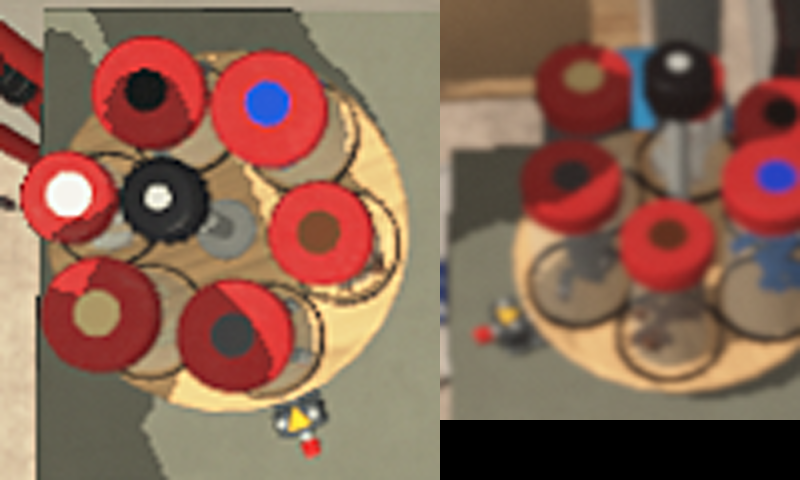

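The crop shows knob's cap highlight at top (229.5,179.2) and scene (309.5,105.5). Going counter-clockwise the order is grey at the arrow, brown, then blue, so blue has to turn clockwise by about 120°.

```bash
python3 - <<'E'
from h import *
np.set_printoptions(precision=4,suppress=True)
t=bot.read_camera("top");s=bot.read_camera("scene")
k,g=tri(t,(229.5,179.2),s,(309.5,105.5)); print("knobcap",k,g)
print("knob centre blob",tri(t,(230.8,179.5),s,(309.4,110.2)))
for z in(.231,.24,.248): print(z,plane(t,(230.8,179.5),z)[:2],plane(s,(309.4,108.5),z)[:2])
b,g=tri(t,blobs(t,blue,BT)[0][0],s,blobs(s,blue,BS)[0][0]); print("bluedot",b,g)
a,g=tri(t,(264.3,234.6),s,(317,78) if 0 else (250+(508-440)/4,90+314/4)); print("arrow",a,g,plane(t,(264.3,234.6),.033))
# disc ellipse: wood top visible rim
for c in(k,):
  A=plane(t,(264.3,234.6),.033)
  v=A[:2]-c[:2]; w=b[:2]-c[:2]
  print("r arrow",np.hypot(*v),"dir",np.degrees(np.arctan2(v[1],v[0])),"blue r",np.hypot(*w),np.degrees(np.arctan2(w[1],w[0])))
st=bot.get_state();print(st["position"],st["tool_rot"])
E
```

```text
knobcap [0.5369 0.2211 0.2471] 0.0006229043767300129
knob centre blob (array([0.5375, 0.2226, 0.2265]), np.float64(0.0009568098758590544))
0.231 [0.5375 0.2216] [0.5372 0.2247]
0.24 [0.5366 0.2196] [0.5366 0.2167]
0.248 [0.5358 0.2178] [0.5362 0.2097]
bluedot [0.6014 0.1694 0.1856] 0.0013502637839630535
arrow [0.4048 0.1702 0.0329] 0.0007043881428060315 [0.4044 0.1702 0.033 ]
r arrow 0.1419235339916869 dir -158.97314147065316 blue r 0.08266587716416854 -38.69395847326756
[0.1804 0.4929 0.231 ] [-179.966     0.0029  159.8985]
```

Measurements agree: knob at (0.537, 0.2215) with its top at 0.247, and the arrow at radius 0.142 m, direction −159°. Blue is at −38.7°, so it needs a −120.3° turn. I'll move above the knob.

move_arm --plan '[{"hand":0.085,"offset":[0,0,-0.035],"spin":0},{"hand":0.085,"offset":[0,0,-0.035],"spin":0},{"hand":0.085,"offset":[-0.0306,-0.0095,0],"spin":0},{"hand":0.085,"offset":[-0.0306,-0.0095,0],"spin":0},{"hand":0.085,"offset":[-0.0306,-0.0095,0],"spin":0},{"hand":0.085,"offset":[-0.0306,-0.0095,0],"spin":0},{"hand":0.085,"offset":[-0.0306,-0.0095,0],"spin":0},{"hand":0.085,"offset":[-0.0306,-0.0095,0],"spin":0},{"hand":0.085,"offset":[-0.0306,-0.0095,0],"spin":0},{"hand":0.085,"offset":[-0.0306,-0.0095,0],"spin":0},{"hand":0.085,"offset":[-0.0306,-0.0095,0],"spin":0},{"hand":0.085,"offset":[-0.0306,-0.0095,0],"spin":0},{"hand":0.085,"offset":[-0.0306,-0.0095,0],"spin":0},{"hand":0.085,"offset":[-0.0306,-0.0095,0],"spin":0},{"hand":0.085,"offset":[-0.0306,-0.0095,0],"spin":0},{"hand":0.085,"offset":[-0.0306,-0.0095,0],"spin":0},{"hand":0.085,"offset":[0,0,0],"spin":-0.1},{"hand":0.085,"offset":[0,0,0],"spin":-0.1},{"hand":0.085,"offset":[0,0,0],"spin":-0.1},{"hand":0.085,"offset":[0,0,0],"spin":-0.05}]'

```text
time: 1.97
position: [0.5373, 0.2205, 0.301]
tool_rot: [-180.0, -0.0, -179.8]
force: [0.4, -0.1, -0.8]
finger_gap: 0.0849
gripper_force: 0.0
```

```bash
python3 - <<'E'
from station import bot
import numpy as np
s=bot.get_state()
for k in("time","joint_positions","position","tool_rot","force"):print(k,np.round(s[k],3))
E
```

```text
time 1.967
joint_positions [2.2314e+01 1.4262e+01 1.5083e+01 9.0853e+01 3.0000e-03 2.2143e+01]
position [0.537 0.221 0.301]
tool_rot [-1.79990e+02 -3.10000e-02 -1.79829e+02]
force [ 0.403 -0.096 -0.816]
```

move_arm --plan '[{"hand":0.085,"offset":[0,0.001,0.03],"spin":0},{"hand":0.085,"offset":[0,0,0.03],"spin":0},{"hand":0.085,"offset":[0,0,0.02],"spin":0},{"hand":0.085,"offset":[0,0,0.01],"spin":0},{"hand":0.085,"offset":[0,0,0],"spin":0},{"hand":0.06,"offset":[0,0,0],"spin":0},{"hand":0.03,"offset":[0,0,0],"spin":0},{"hand":0.03,"offset":[0,0,0],"spin":0},{"hand":0.03,"offset":[0,0,0],"spin":0},{"hand":0.03,"offset":[0,0,0],"spin":0},{"hand":0.03,"offset":[0,0,0],"spin":0},{"hand":0.03,"offset":[0,0,0],"spin":0}]' --newtons 80

```text
time: 2.97
position: [0.5379, 0.2211, 0.2137]
tool_rot: [-179.9, 0.2, 179.9]
force: [-0.6, -4.7, 5.4]
finger_gap: 0.0473
gripper_force: 82.7
```

```bash
python3 - <<'E'
from h import *
t=bot.read_camera("top");s=bot.read_camera("scene")
a=cv2.resize(t["image"][130:250,190:300],None,fx=4,fy=4,interpolation=2)
b=cv2.resize(s["image"][90:195,250:340],None,fx=4,fy=4,interpolation=2)
o=np.zeros((480,800,3),np.uint8);o[:480,:440]=a;o[:420,440:800]=b
cv2.imwrite("pics/z2.png",o[:,:,::-1]); print(bot.get_state()["moment"])
E
```

```text
[-1.10249667  0.26089319  0.0414062 ]
```

View pics/z2.png

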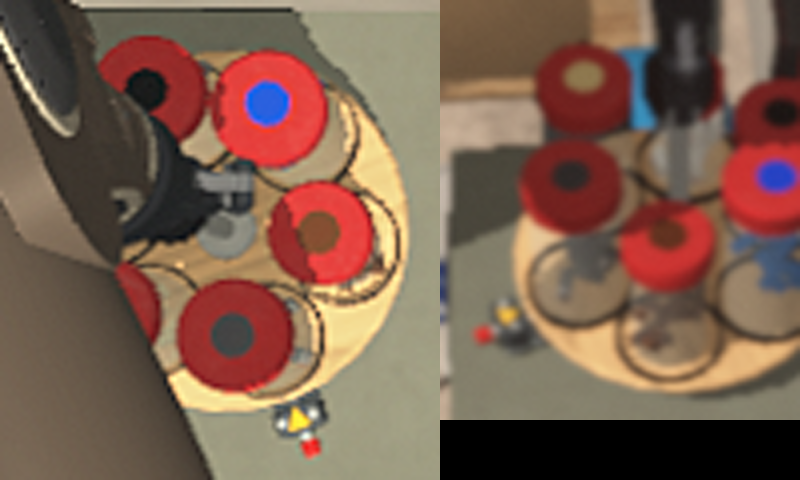

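The gripper holds the knob at a 47 mm gap with only a small side force; blue at crop (267,103), nothing displaced. I'll turn the first half (positive spin is clockwise from above).

move_arm --plan '[{"hand":0.03,"offset":[0,0,0],"spin":0.02},{"hand":0.03,"offset":[0,0,0],"spin":0.03},{"hand":0.03,"offset":[0,0,0],"spin":0.05},{"hand":0.03,"offset":[0,0,0],"spin":0.05},{"hand":0.03,"offset":[0,0,0],"spin":0.06},{"hand":0.03,"offset":[0,0,0],"spin":0.06},{"hand":0.03,"offset":[0,0,0],"spin":0.06},{"hand":0.03,"offset":[0,0,0],"spin":0.06},{"hand":0.03,"offset":[0,0,0],"spin":0.06},{"hand":0.03,"offset":[0,0,0],"spin":0.06},{"hand":0.03,"offset":[0,0,0],"spin":0.06},{"hand":0.03,"offset":[0,0,0],"spin":0.06},{"hand":0.03,"offset":[0,0,0],"spin":0.06},{"hand":0.03,"offset":[0,0,0],"spin":0.06},{"hand":0.03,"offset":[0,0,0],"spin":0.06},{"hand":0.03,"offset":[0,0,0],"spin":0.06},{"hand":0.03,"offset":[0,0,0],"spin":0.06},{"hand":0.03,"offset":[0,0,0],"spin":0.05},{"hand":0.03,"offset":[0,0,0],"spin":0.03},{"hand":0.03,"offset":[0,0,0],"spin":0.02}]' --newtons 100

```text
time: 4.73
position: [0.537, 0.2196, 0.2139]
tool_rot: [180.0, 0.3, 120.8]
force: [-4.4, -8.1, 9.5]
finger_gap: 0.0468
gripper_force: 101.7
```

```bash
cat > dot.py <<'E'
from h import *
K=np.array([.537,.2215]);t=bot.read_camera("top");s=bot.read_camera("scene");st=bot.get_state()
print(np.round(st["moment"],2),np.round(st["force"],1),np.round(st["joint_positions"],1),st["tool_rot"][2])
for n,c,b in(("top",t,BT),("scene",s,BS)):
    for uv,sz in blobs(c,blue,b):
        p=plane(c,uv,.1856);v=p[:2]-K;print(n,uv,sz,np.round(p,4),"r",np.hypot(*v),"dir",np.degrees(np.arctan2(v[1],v[0])))
E
python3 dot.py
```

```text
[-2.09  1.18 -0.15] [-3.  -9.1  9.1] [22.4 13.2  2.8 79.5 -0.2 81.6] 120.81212154212614
top (np.float64(268.3), np.float64(186.3)) [10, 10, 82] [0.5258 0.1395 0.1856] r 0.08278320096437963 dir -97.7779455123797
scene (np.float64(306.8), np.float64(143.7)) [9, 8, 51] [0.5244 0.1393 0.1856] r 0.08311036397911963 dir -98.69432746243541
```

No slip: the dot moved 59–60°. About 61° (1.065 rad) is left, and I'll ease the small side load on the way.

move_arm --plan '[{"hand":0.03,"offset":[-0.0012,-0.0008,-0.002],"spin":0.02},{"hand":0.03,"offset":[0,0,0],"spin":0.04},{"hand":0.03,"offset":[0,0,0],"spin":0.06},{"hand":0.03,"offset":[0,0,0],"spin":0.06},{"hand":0.03,"offset":[0,0,0],"spin":0.065},{"hand":0.03,"offset":[0,0,0],"spin":0.065},{"hand":0.03,"offset":[0,0,0],"spin":0.065},{"hand":0.03,"offset":[0,0,0],"spin":0.065},{"hand":0.03,"offset":[0,0,0],"spin":0.065},{"hand":0.03,"offset":[0,0,0],"spin":0.065},{"hand":0.03,"offset":[0,0,0],"spin":0.065},{"hand":0.03,"offset":[0,0,0],"spin":0.065},{"hand":0.03,"offset":[0,0,0],"spin":0.065},{"hand":0.03,"offset":[0,0,0],"spin":0.065},{"hand":0.03,"offset":[0,0,0],"spin":0.065},{"hand":0.03,"offset":[0,0,0],"spin":0.06},{"hand":0.03,"offset":[0,0,0],"spin":0.05},{"hand":0.03,"offset":[0,0,0],"spin":0.04},{"hand":0.03,"offset":[0,0,0],"spin":0.02},{"hand":0.03,"offset":[0,0,0],"spin":0}]'

```text
time: 6.5
position: [0.5353, 0.2196, 0.2139]
tool_rot: [-179.9, 0.1, 59.8]
force: [-6.8, -3.9, 0.5]
finger_gap: 0.0468
gripper_force: 106.0
```

```bash
python3 dot.py
```

```text
[-0.76  1.56 -0.05] [-7.2 -3.5  2.1] [ 22.3  13.2   2.8  79.8  -0.  142.4] 59.8836514762751
top (np.float64(246.5), np.float64(213.2)) [10, 11, 84] [0.4597 0.192  0.1856] r 0.08273512803584444 dir -159.10032807518044
scene (np.float64(282.0), np.float64(130.1)) [9, 7, 44] [0.4587 0.1911 0.1856] r 0.08396346244025553 dir -158.8022494021956
```

The dot reads −159.1° / −158.8° against the arrow's −159.0°, and the tool yaw turned 120.05°. Let it rest, then check the index pin's red tip and the bystanders against the first pictures.

move_arm --plan '[{"hand":0.03,"offset":[0,0,0],"spin":0},{"hand":0.03,"offset":[0,0,0],"spin":0},{"hand":0.03,"offset":[0,0,0],"spin":0},{"hand":0.03,"offset":[0,0,0],"spin":0},{"hand":0.03,"offset":[0,0,0],"spin":0},{"hand":0.03,"offset":[0,0,0],"spin":0},{"hand":0.03,"offset":[0,0,0],"spin":0},{"hand":0.03,"offset":[0,0,0],"spin":0},{"hand":0.03,"offset":[0,0,0],"spin":0},{"hand":0.03,"offset":[0,0,0],"spin":0},{"hand":0.03,"offset":[0,0,0],"spin":0},{"hand":0.03,"offset":[0,0,0],"spin":0}]'

```text
time: 7.6
position: [0.5353, 0.2196, 0.2139]
tool_rot: [-179.9, 0.1, 59.9]
force: [-7.0, -4.9, 1.6]
finger_gap: 0.0464
gripper_force: 106.0
```

```bash
python3 dot.py; python3 - <<'E'
from h import *
t=bot.read_camera("top");s=bot.read_camera("scene")
red=lambda I:np.clip(I[...,0].astype(float)-np.maximum(I[...,1],I[...,2])-50,0,None)
for n,c,(x0,y0,x1,y1) in(("top",t,(262,236,275,248)),("scene",s,(255,166,267,180))):
    for im in(cv2.imread(f"pics/{n}0.png")[:,:,::-1],c["image"]):
        w=red(im[y0:y1,x0:x1]);Y,X=np.mgrid[y0:y1,x0:x1];p=(( X*w).sum()/w.sum(),(Y*w).sum()/w.sum())
        print(n,np.round(p,2),w.sum(),np.round(plane(c,p,.02),4))
b=s["image"][85:385,240:400];b=cv2.resize(b,None,fx=2,fy=2,interpolation=2)
a=cv2.resize(t["image"][125:255,190:310],None,fx=4,fy=4,interpolation=2)
o=np.zeros((600,800,3),np.uint8);o[:520,:480]=a;o[:,480:]=b
cv2.imwrite("pics/z3.png",o[:,:,::-1])
E
```

```text
[-0.78  1.56 -0.03] [-6.6 -5.   1.7] [ 22.3  13.2   2.8  79.8  -0.  142.4] 59.88274012618834
top (np.float64(246.5), np.float64(213.2)) [10, 11, 84] [0.4597 0.192  0.1856] r 0.08273512803584444 dir -159.10032807518044
scene (np.float64(282.2), np.float64(130.1)) [9, 7, 40] [0.4593 0.1911 0.1856] r 0.08346061097337248 dir -158.6404691592548
top [267.34 241.51] 1899.0 [0.3848 0.1633 0.02  ]
top [267.33 241.5 ] 1953.0 [0.3849 0.1633 0.02  ]
scene [260.21 173.16] 1005.0 [0.3833 0.1634 0.02  ]
scene [260.3  173.17] 985.0 [0.3836 0.1633 0.02  ]
```

View pics/z3.png

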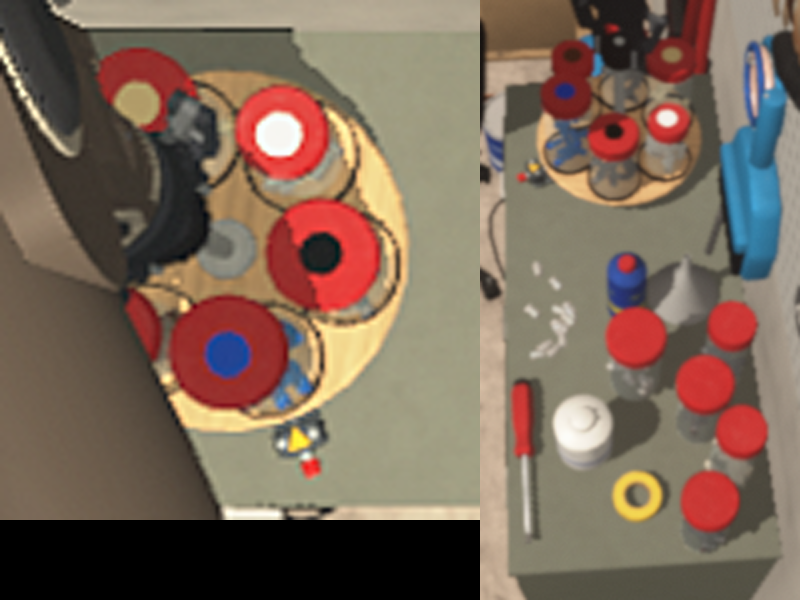

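The blue-dot jar stands at the arrow (crop (228,353) above the arrow at (300,438)). The pin tip is back at its seated position to within 0.3 mm, the visible jars are upright, the bystanders are unmoved, and the knob is gripped at 106 N.

```bash
python3 -c "from station import bot; print(bot.sign_off())"
```

```text
the job is handed in; nothing more can be done
None
```

The job is handed in: the blue-plug jar is at the yellow arrow, the index pin's red tip is back at its seated position to within 0.3 mm, and the gripper still holds the knob at about 106 N; the jars I could see are upright and the other things are where they were.

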